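# Tilt the mounting bar out of its slotted bin and lay it on the parcel scale

## Task

Take the flat mounting bar (not the square tube beside it) out of the stock bin: lift its front end over the lip and draw it out through its slot. Lay it down, without dropping it, flat on the middle of the parcel scale's steel plate and let go; leave the square tube where it lies in its slot.

Things in the scene. Friction and masses are not known exactly. Their poses are not given: they have to be found in the camera images.
- bar_mid (a point): Centre (half-way up) of the flat mounting bar: steel, 26 mm wide (x), 210 long (y), 8 thick (z), dark bolt hole near each end, about 0.15 kg. Lies flat on the bin's inner floor in either slot, along the bin's y; its front (-y) end stands out about 86 mm through the slot over the front shelf, with 22 mm of room for fingers below.
- tube_mid (a point): Centre of the square tube, the one to leave alone: plain steel, 14 x 14 mm, 210 mm long (along y), no holes, lying in the other slot in the same way.
- bin: Fixed grey bin (mm, z above table), 210 wide. Origin on the table under the outer face of its 6 thick slot wall, between the slots (x -45, +45; 42 wide, z 30 to 92), which face -y. Behind (y 0 to 144): floor at z 30, closed roof, top z 97. In front: shelf at z 8, sides open, to y -105; then a lip, 6 thick, top z 48, stops a straight pull. Inner end on the floor, a part can tilt up to 20 deg.
- plate (a point): Centre of the top of the parcel scale's fixed, level steel plate, 60 mm above the table, 240 mm (x) by 300 mm (y); flat and without rim. A low display box stands off its +x side, lower than the plate.
Mind the look-alikes: they are no part of the job. What is shaped like the part that bears bar_mid but red is not meant.

How it is judged (in metres and radians):
On the way:
1. the bar, held by the gripper, is drawn out through its slot (its centre more than 80 mm in front of the slot wall) (y of bar_mid in the frame of bin below -0.08 m and contact force between the fingers and bar above 0.5 N), for 0.1 s.
At the end, for the whole second after the job is handed in: The bar lies flat (within 0.1 rad, either face up) and at rest on the scale's plate, its centre within 50 mm of the plate's centre, let go; the square tube lies within 20 mm of where it was (horizontal distance between bar_mid and plate below 0.05 m and z of bar_mid in the frame of plate between 0 and 0.01 m and (angle between bar_mid's own z axis and vertical below 0.1 rad or angle between bar_mid's own z axis and vertical above 3.04 rad) and contact force between bar and scale above 0.3 N and linear speed of bar below 0.02 m/s and distance of tube_mid from where it was at the start of the episode below 0.02 m); the robot touches nothing.
It fails at once if the square tube is moved by more than 40 mm (distance of tube_mid from where it was at the start of the episode above 0.04 m).
It fails at once if the bar is dropped (falls freely faster than 0.8 m/s, about 30 mm) (contact force between the fingers and bar below 0.05 N and linear speed of bar above 0.8 m/s).
It also fails if it takes over 38 s, if anything falls off the work surface, if the arm or the gripper's body presses on something with over 40 N, if the wrist force passes 120 N, or if a joint passes its speed limit or range.

## Robot

A 7-joint arm with a two-finger parallel gripper is mounted at the origin on the work surface. World frame = base frame: x ahead of the robot, y to its left, z up, the work surface at z = 0. Lengths are in mm, angles in rad, forces in N, time in s.
With the tool pointing down it reaches from about 425 to 950 mm from the base axis. Payload 4.7 kg.
Tool frame: the origin (TCP) lies at the very end of the fingers, on their centre line; the grasp point (between the pads) lies behind it (arm.grasp_offset is the z of the grasp point in the tool frame, in mm); z points along the fingers, y is the line along which they close (so a half turn about z gives the same grasp; the last joint's range is limited). The gripper opens to 87 mm and grips with 3 to 60 N. Pads are 19 mm wide; open, the fingers measure 117 mm over their backs; the gripper's body (75 mm by 190 mm) begins 51 mm behind the grasp point.
Start: joints at [-1.213, 0.469, -0.049, 1.532, 0.024, 1.141, -0.082], TCP at [254.59, 625.167, 222.573] pointing down, gripper open.
Joint ranges: [-2.59, 2.59], [-0.33, 1.99], [-1.39, 1.29], [0.1, 2.45], [-1.04, 4.18], [0.21, 1.99], [-2.66, 2.66]. Speed limits (rad/s): [2.57, 2.57, 3.14, 3.14, 3.14, 3.14, 3.14].

## Interface

Orientations are given as a unit quaternion [w, x, y, z].
In Python, from station import arm, cams gives the robot as it stands. The module is installed in compiled form; this text tells all that it offers.
- The arm moves only by the shell command python3 -m jog 'ROWS' [OPENING] [FORCE]. ROWS is text: rows parted by semicolons, each of 6 numbers parted by spaces: the shift along the tool's x, y, z scaled (see below), then the turn, a rotation vector about the tool's x, y, z scaled (see below). In form: x y z wx wy wz; .... A call has 1 to 12 rows; each row shifts and turns the commanded pose from where the row before left it, along the tool's axes as they then stand; what a row does not reach is not made up. The controller multiplies each number of a shift by 0.5 m and each number of a turn by 180 degrees. A row lasts 1/12 s, in which the tool goes at most 41.7 mm and 7.16 degrees, less where a joint would pass 70% of its speed; a pose out of reach is approached as far as the arm can. A call with a number of a shift or a turn outside -1 to 1 is refused whole. A call with a gripper value outside its range is refused whole. OPENING is the opening, from 0 (shut) to 1 (fully open), set as the call begins (- or left out, the last holds). The fingers move at their own pace and stop on an object; FORCE is the grip in N (left out, the last holds). Time passes only in rows, so rows that do not move let the fingers close. It gives the time, the measured TCP pose, the force, the opening and the grip force at its end, in the units of the state.
- arm.sense(): the state, without advancing time (a new reading comes with each control period).
- cams.read_camera(name): name is "scene" or "top" or "wrist"; returns a dict with "image" (480x640x3 uint8, red, green, blue), "z_map" (480x640 float32, mm along the optical axis (not along the pixel's ray), 0 where there is no reading), "intrinsics" (3x3 intrinsics, pixels), "R" (3x3) and "t" (3): a world point X has camera coordinates R X + t. Camera axes: x right, y down, z forward; pixel columns grow to the right and rows downward; lengths in mm; the calibration is good to about 2 mm. A picture is of the moment at which its call begins.
- arm.hand_in(): hands the job in; it is judged then, once.
The state is a dict: "time_s": time; "joint_pos": joint angles; "qd": joint speeds; "tau": joint torques, N m; "tcp_pos": TCP position; "tool_rot": TCP orientation; "contact_force": force on the tool from outside, world axes, zero at the start; "moment": the same for the moment, N m; "width": opening from 0.0 (shut) to 1.0 (fully open); "gripper_force": force on a finger pad.
Only numpy, scipy, OpenCV 4.12 (cv2) and the standard library are available. Lean on these libraries where they do the work, as an engineer would, in place of code of your own. Each camera call takes 0.05 s, during which the arm holds its last target. There are 200 camera calls.

## Working session

There is one attempt and no reset: what is moved stays moved. The work goes in short steps, Python scripts to look and compute and a shell command to move; the robot and the scene stay as the last step left them, time stands still between calls to the robot, and variables do not carry over. Pictures are saved under pics/ and viewed, at most 10 in all, crops included, and the job is handed in when it is done.

```bash
mkdir -p pics
python3 - <<'E'
from station import arm,cams
import cv2,numpy as np
s=arm.sense();print(s['time_s'],s['tcp_pos'],s['tool_rot'],s['width'],arm.grasp_offset)
for n in ['scene','top']:
    c=cams.read_camera(n);np.savez('pics/'+n,**c);cv2.imwrite(f'pics/{n}.png',c['image'][:,:,::-1])
    print(n,c['intrinsics'].tolist(),c['R'].round(3).tolist(),c['t'])
E
```

```text
0.0 [254.39213118 624.5841967  221.48461652] [-1.58336218e-04  1.92176059e-01  9.81359971e-01 -9.71552954e-04] 0.9993649166156234 -18.700000000000003
scene [[458.0780752295535, 0.0, 321.9079550462848], [0.0, 458.0780752295535, 249.83881153285756], [0.0, 0.0, 1.0]] [[0.213, 0.977, -0.022], [0.625, -0.153, -0.765], [-0.751, 0.149, -0.643]] [-195.87434676 -211.07988236 1286.51236139]
top [[462.3460812726454, 0.0, 322.42228513189355], [0.0, 462.3460812726454, 237.8643687156005], [0.0, 0.0, 1.0]] [[-0.037, -0.999, 0.0], [-0.973, 0.036, -0.227], [0.226, -0.009, -0.974]] [108.93268507 474.95720237 868.71191635]
```

View pics/scene.png

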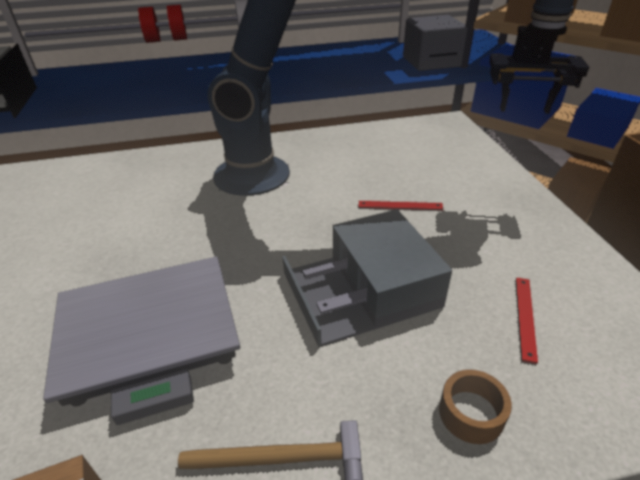

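View pics/top.png

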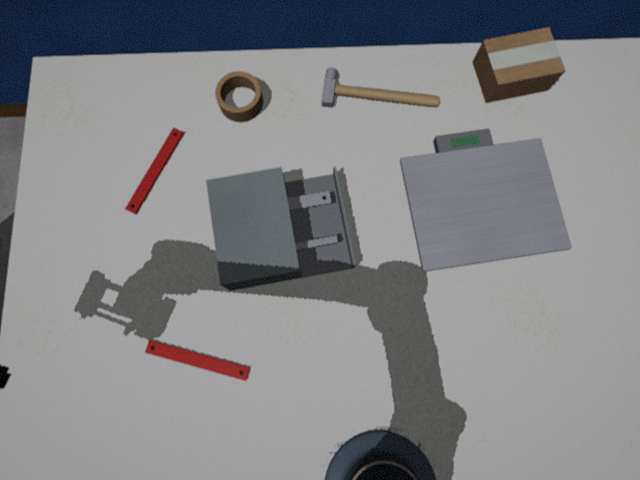

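Scene picture: the scale is at about (145,330) and the bin at (380,280), with the bar (bolt hole) at (340,302) and the tube at (320,270). Top picture: the bar end with its hole is at (318,198), the tube at (320,242) and the plate at (485,203). The red bars are decoys.

```bash
cat > h.py <<'E'
import numpy as np,cv2
def cloud(c):
    v,u=np.mgrid[0:480,0:640];K=c['intrinsics'];z=c['z_map'].astype(float)
    P=np.stack([(u-K[0,2])/K[0,0]*z,(v-K[1,2])/K[1,1]*z,z],-1)
    X=(P-c['t'])@c['R']; X[z==0]=np.nan
    return X
def rect(m):
    return cv2.minAreaRect(m[:,:2].astype(np.float32))
E
python3 - <<'E'
from h import *
for n,seeds in [('scene',dict(plate=(145,330),roof=(385,250),bar=(342,301),tube=(322,269),shelf=(320,285))),('top',dict(plate=(485,203),roof=(255,220),bar=(312,200),tube=(318,242),shelf=(318,220)))]:
    c=np.load(f'pics/{n}.npz');X=cloud(c)
    for k,(u,v) in seeds.items():
        z0=np.nanmedian(X[v-1:v+2,u-1:u+2,2])
        m=(abs(X[...,2]-z0)<4).astype(np.uint8)
        n_,l=cv2.connectedComponents(m,connectivity=4)
        p=X[l==l[v,u]] if l[v,u] else X[v-1:v+2,u-1:u+2].reshape(-1,3)
        r=rect(p);print(n,k,len(p),'z',np.nanmedian(p[:,2]).round(1),'c',np.round(r[0],1),'sz',np.round(r[1],1),'ang',round(r[2],2), 'corners',cv2.boxPoints(r).round().tolist())
    im=c['image'][:,:,::-1]
    y,x=(250,270) if n=='scene' else (160,270)
    cv2.imwrite(f'pics/{n}c.png',cv2.resize(im[y:y+100,x:x+110],None,fx=5,fy=5,interpolation=2))
E
```

```text
scene plate 17861 z 60.5 c [ 538.8 -239.8] sz [243.8 300. ] ang 6.96 corners [[400.0, -106.0], [436.0, -404.0], [678.0, -374.0], [642.0, -76.0]]
scene roof 5698 z 97.8 c [498.8 224.1] sz [213.8 152.3] ang 8.84 corners [[381.0, 283.0], [405.0, 132.0], [616.0, 165.0], [593.0, 316.0]]
scene bar 586 z 38.6 c [560.6 121.1] sz [ 28.7 104.1] ang 7.9 corners [[539.0, 171.0], [554.0, 68.0], [582.0, 71.0], [568.0, 175.0]]
scene tube 283 z 44.3 c [470.1 106.3] sz [17.3 95.9] ang 9.54 corners [[454.0, 152.0], [469.0, 58.0], [487.0, 60.0], [471.0, 155.0]]
scene shelf 3145 z 8.8 c [507.4 169.4] sz [212.6 260.7] ang 8.26 corners [[383.0, 283.0], [421.0, 25.0], [631.0, 56.0], [594.0, 314.0]]
top plate 16577 z 60.8 c [ 541.2 -237.7] sz [240.5 301.3] ang 6.67 corners [[404.0, -102.0], [439.0, -401.0], [678.0, -373.0], [643.0, -74.0]]
top roof 8257 z 98.0 c [502.3 226.6] sz [211.8 150.5] ang 8.5 corners [[386.0, 285.0], [409.0, 137.0], [618.0, 168.0], [596.0, 317.0]]
top bar 518 z 38.9 c [564.4 116.1] sz [27.  88.5] ang 7.86 corners [[545.0, 158.0], [557.0, 70.0], [584.0, 74.0], [572.0, 162.0]]
top tube 296 z 44.9 c [473.  104.3] sz [14.9 84.9] ang 8.96 corners [[459.0, 145.0], [472.0, 61.0], [487.0, 63.0], [474.0, 147.0]]
top shelf 3850 z 8.9 c [521.6  98. ] sz [211.5 110.2] ang 8.47 corners [[409.0, 137.0], [425.0, 28.0], [634.0, 59.0], [618.0, 168.0]]
```

View pics/topc.png

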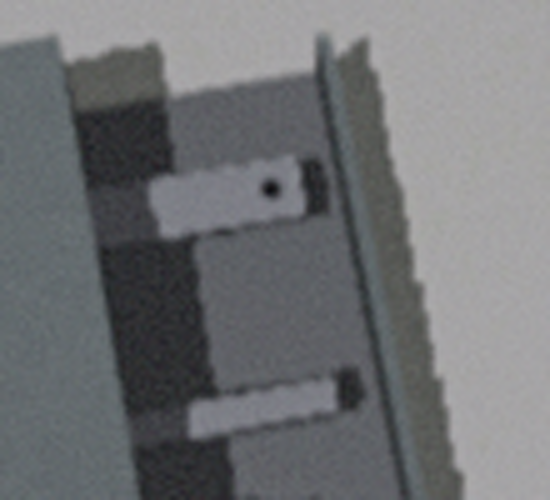

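Top crop: the bar (hole at crop (270,188)) lies in the +x slot and the tube in the −x slot. The bin's yaw is about 8.5°. I'll move to above the bar's front end.

```bash
cat >> h.py <<'E'
from scipy.spatial.transform import Rotation as Ro
def plan(target,n,yaw=None,q=None):
    from station import arm
    s=arm.sense();w=s['tool_rot'];R=Ro.from_quat([w[1],w[2],w[3],w[0]])
    if yaw is None: rv=np.zeros(3)
    else:
        c,sn=np.cos(np.radians(yaw)),np.sin(np.radians(yaw))  # direction of tool y
        G=Ro.from_matrix(np.array([[-sn,c,0],[c,sn,0],[0,0,-1]]).T)
        rv=(R.inv()*G).as_rotvec()
    A=sum((R*Ro.from_rotvec(rv*i/n)).as_matrix() for i in range(n))
    d=np.array(target)-s['tcp_pos'];sh=np.linalg.solve(A,d)
    print('t',s['time_s'],'tcp',s['tcp_pos'].round(1),'mm/row',np.linalg.norm(sh).round(1),'deg/row',np.degrees(np.linalg.norm(rv)/n).round(2))
    print('row',(sh/500).round(4),(rv/n/np.pi).round(4),'x',n)
E
python3 -c "
from h import *
plan([566,92,170],20,8.4)"
```

```text
t 0.1 tcp [254.4 624.6 221.6] mm/row 32.4 deg/row 2.97
row [-0.0637 -0.0104  0.0052] [-0.      0.      0.0165] x 20
```

```bash
R='-0.0637 -0.0104 0.0052 0 0 0.0165'; python3 -m jog '-.064 -.01 .005 0 0 .0165;-.064 -.01 .005 0 0 .0165;-.064 -.01 .005 0 0 .0165;-.064 -.01 .005 0 0 .0165;-.064 -.01 .005 0 0 .0165;-.064 -.01 .005 0 0 .0165;-.064 -.01 .005 0 0 .0165;-.064 -.01 .005 0 0 .0165;-.064 -.01 .005 0 0 .0165;-.064 -.01 .005 0 0 .0165' 1 && python3 -m jog '-.064 -.01 .005 0 0 .0165;-.064 -.01 .005 0 0 .0165;-.064 -.01 .005 0 0 .0165;-.064 -.01 .005 0 0 .0165;-.064 -.01 .005 0 0 .0165;-.064 -.01 .005 0 0 .0165;-.064 -.01 .005 0 0 .0165;-.064 -.01 .005 0 0 .0165;-.064 -.01 .005 0 0 .0165;-.064 -.01 .005 0 0 .0165;0 0 0 0 0 0;0 0 0 0 0 0'
python3 - <<'E'
from h import *
plan([566,92,170],1,8.4)
from station import cams
c=cams.read_camera('wrist');np.savez('pics/w1',**c);cv2.imwrite('pics/w1.png',c['image'][:,:,::-1])
X=cloud(c);
for lo,hi,n in [(35.5,41,'bar'),(42,47,'tube'),(94,101,'roof')]:
    m=((X[...,2]>lo)&(X[...,2]<hi)).astype(np.uint8)
    N,l,st,_=cv2.connectedComponentsWithStats(m,connectivity=4)
    for i in np.argsort(-st[1:,4])[:3]+1:
        p=X[l==i];r=rect(p);print(n,len(p),np.median(p[:,2]).round(1),np.round(r[0],1),np.round(r[1],1),round(r[2],2),cv2.boxPoints(r).round(1).tolist())
E
```

```text
time_s: 0.93
tcp_pos: [484.2, 399.5, 197.0]
tool_rot: [-0.0, 0.438, 0.899, -0.0]
contact_force: [0.5, -1.2, -0.2]
width: 0.997
gripper_force: 0.0
time_s: 1.93
tcp_pos: [570.9, 90.3, 172.2]
tool_rot: [-0.0, 0.655, 0.756, -0.001]
contact_force: [0.3, 1.2, 0.3]
width: 1.0
gripper_force: 0.0
t 1.9333 tcp [570.9  90.3 172.2] mm/row 5.6 deg/row 0.23
row [ 0.0048 -0.0092  0.0044] [-0.0003  0.0002 -0.0012] x 1
bar 2957 38.2 [564.1 113.9] [26.  83.2] 7.91 [[545.5, 153.39999389648438], [556.9000244140625, 70.9000015258789], [582.7000122070312, 74.5], [571.2000122070312, 156.89999389648438]]
bar 629 38.2 [778.8 248.1] [26.9 86. ] 24.68 [[748.7000122070312, 281.5], [784.5999755859375, 203.39999389648438], [809.0, 214.60000610351562], [773.0999755859375, 292.79998779296875]]
bar 306 38.1 [572.6  55.6] [118.2   1.6] 8.59 [[514.0, 47.5], [514.2000122070312, 45.900001525878906], [631.0999755859375, 63.599998474121094], [630.9000244140625, 65.19999694824219]]
tube 1648 44.2 [472.9 102.4] [14.4 80.9] 9.25 [[459.29998779296875, 141.10000610351562], [472.29998779296875, 61.29999923706055], [486.5, 63.599998474121094], [473.5, 143.39999389648438]]
tube 617 44.7 [776.5 248.1] [22.6 81.5] 23.19 [[750.0, 281.1000061035156], [782.0999755859375, 206.1999969482422], [802.9000244140625, 215.10000610351562], [770.7999877929688, 290.0]]
tube 474 44.6 [534.8  49.2] [195.1   2.9] 8.41 [[438.0, 36.29999923706055], [438.5, 33.5], [631.5, 62.0], [631.0, 64.9000015258789]]
roof 51199 97.4 [505.4 194.4] [211.2  85.1] 8.41 [[394.70001220703125, 221.0], [407.1000061035156, 136.89999389648438], [616.0999755859375, 167.8000030517578], [603.7000122070312, 251.89999389648438]]
```

View pics/w1.png

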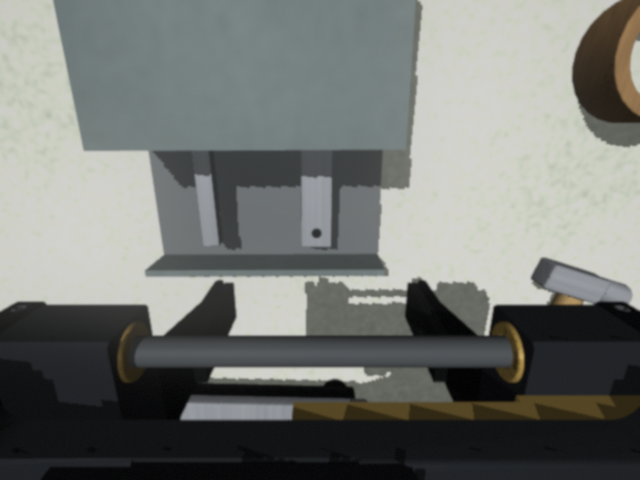

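Wrist picture: the bar's front end is at (317,240) with its hole at (317,233), and the tube is at (208,240). The open fingers line up with the bar. All three views put the bar's top at z≈38 and its end at about (569.8,72.7). I'll grip 20 mm behind the end with the fingertips at z≈28.

```bash
python3 -c "
from h import *
plan([567,92.5,28],10,8)"
```

```text
t 1.9833 tcp [570.9  92.7 172.2] mm/row 14.4 deg/row 0.04
row [ 0.0001 -0.0008  0.0288] [-0.     -0.      0.0002] x 10
```

```bash
python3 -m jog '0 -.004 .03 0 0 .001;0 -.004 .03 0 0 .001;0 0 .03 0 0 0;0 0 .03 0 0 0;0 0 .03 0 0 0;0 0 .03 0 0 0;0 0 .03 0 0 0;0 0 .03 0 0 0;0 0 .03 0 0 0;0 0 .018 0 0 0;0 0 0 0 0 0;0 0 0 0 0 0' && python3 -c "
from h import *
plan([567,92.5,28],1,8)"
```

```text
time_s: 2.98
tcp_pos: [567.0, 93.5, 28.3]
tool_rot: [-0.0, 0.655, 0.756, -0.0]
contact_force: [0.6, -0.3, 0.4]
width: 1.001
gripper_force: 0.0
t 2.9833 tcp [567.   93.5  28.3] mm/row 1.1 deg/row 0.19
row [-0.002  -0.0002  0.0006] [-0.0002 -0.0001  0.001 ] x 1
```

```bash
python3 -m jog '0 0 0 0 0 0;0 0 0 0 0 0;0 0 0 0 0 0;0 0 0 0 0 0;0 0 0 0 0 0;0 0 0 0 0 0;0 0 0 0 0 0;0 0 0 0 0 0;0 0 0 0 0 0;0 0 0 0 0 0;0 0 0 0 0 0;0 0 0 0 0 0' 0 55 && python3 -m jog '0 0 -.008 0 0 0;0 0 -.012 0 0 0;0 0 -.012 0 0 0;0 0 -.012 0 0 0;0 0 -.012 0 0 0;0 0 -.012 0 0 0;0 0 0 0 0 0;0 0 0 0 0 0'
python3 - <<'E'
from h import *
from station import cams
for n in('wrist','scene'):
    c=cams.read_camera(n);X=cloud(c);cv2.imwrite(f'pics/lift_{n}.png',c['image'][:,:,::-1] if n=='wrist' else cv2.resize(c['image'][180:380,220:480,::-1],None,fx=3,fy=3))
    y=np.array([-.138,.99]);o=np.array([569.8,72.7]);d=X[...,:2]-o
    a=d@y;b=d@np.array([.99,.138])
    for s in range(-10,90,10):
        m=(a>s)&(a<s+10)&(abs(b)<9)&(X[...,2]>40)&(X[...,2]<90)
        if m.sum()>5: print(n,s,m.sum(),np.median(X[m][:,2]).round(1))
E
```

```text
time_s: 3.98
tcp_pos: [567.2, 92.4, 28.5]
tool_rot: [-0.0, 0.656, 0.755, 0.0]
contact_force: [0.4, -0.5, -0.6]
width: 0.289
gripper_force: 55.0
time_s: 4.65
tcp_pos: [567.4, 92.5, 63.1]
tool_rot: [0.0, 0.656, 0.755, 0.0]
contact_force: [0.1, -0.4, -2.8]
width: 0.286
gripper_force: 55.0
wrist 0 238 73.0
wrist 10 677 73.0
wrist 20 704 72.7
wrist 30 745 72.6
wrist 40 776 72.4
wrist 50 841 72.2
wrist 60 868 72.1
wrist 70 925 71.9
wrist 80 365 71.8
scene -10 19 72.0
scene 0 31 73.1
```

View pics/lift_scene.png

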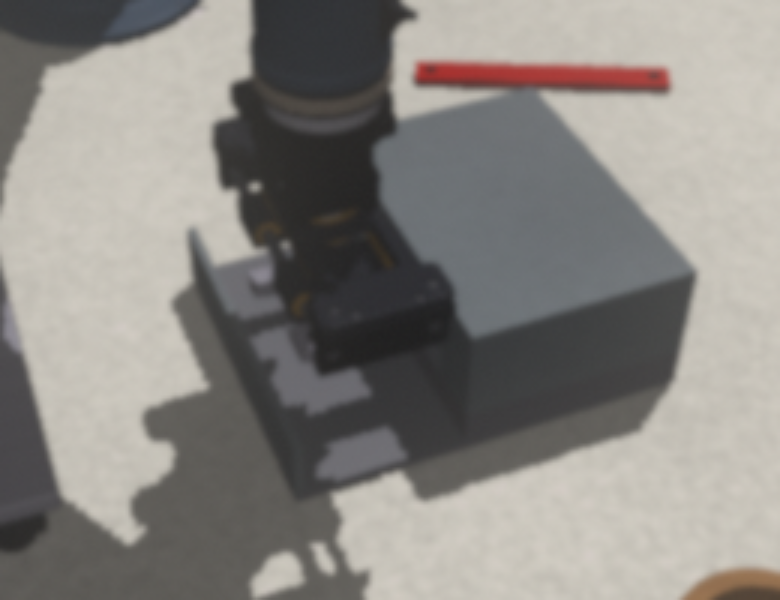

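Zoomed scene picture: the gripper holds the bar above the shelf (around (330,330)) and the tube end at (262,278) is undisturbed. Depth shows the bar level to about 1° and clear of the lip. I'll draw it straight out.

```bash
python3 -m jog '-.015 0 0 0 0 0;-.025 0 0 0 0 0;-.035 0 0 0 0 0;-.04 0 0 0 0 0;-.04 0 0 0 0 0;-.04 0 0 0 0 0;-.04 0 -.004 0 0 0;-.04 0 -.01 0 0 0;-.04 0 -.02 0 0 0;-.04 0 -.03 0 0 0;-.04 0 -.02 0 0 0;-.04 0 -.01 0 0 0' && python3 -m jog '-.04 0 0 0 0 0;-.04 0 0 0 0 0;-.03 0 0 0 0 0;-.02 0 0 0 0 0;-.01 0 0 0 0 0;0 0 0 0 0 0;0 0 0 0 0 0'
python3 - <<'E'
from h import *
from station import cams
plan([552,-323,110],8,7.5)
c=cams.read_camera('wrist');X=cloud(c);cv2.imwrite('pics/out.png',c['image'][:,:,::-1])
c=cams.read_camera('top');cv2.imwrite('pics/out2.png',c['image'][:,:,::-1])
X2=cloud(c)
for n,Y in(('w',X),('t',X2)):
    m=(Y[...,2]>85)&(Y[...,2]<135)&(Y[...,1]<125)&(Y[...,1]>-245)&(abs(Y[...,0]-575)<50)
    p=Y[m]
    for y in range(-240,125,30):
        q=p[(p[:,1]>y)&(p[:,1]<y+30)]
        if len(q)>10: print(n,y,len(q),np.median(q,axis=0).round(1))
E
```

```text
time_s: 5.75
tcp_pos: [598.1, -126.1, 110.8]
tool_rot: [0.001, 0.656, 0.755, 0.0]
contact_force: [1.0, 0.3, -2.7]
width: 0.291
gripper_force: 55.0
time_s: 6.33
tcp_pos: [607.4, -191.4, 109.2]
tool_rot: [-0.001, 0.655, 0.755, 0.0]
contact_force: [0.3, 0.9, -2.0]
width: 0.285
gripper_force: 55.0
t 6.3333 tcp [ 607.4 -191.4  109.2] mm/row 17.8 deg/row 0.08
row [-0.0307 -0.0182 -0.0002] [-0.     -0.      0.0004] x 8
w -210 3166 [ 604.7 -189.5  119. ]
w -180 3801 [ 605.1 -166.   118.4]
w -150 4058 [ 599.4 -134.3  118. ]
w -120 4835 [ 595.1 -104.3  117.5]
w -90 5303 [591.5 -75.6 117.1]
t -210 16 [ 621.  -186.5  124.1]
t -180 225 [ 604.7 -165.4  119.1]
t -150 209 [ 599.3 -135.2  118.4]
t -120 216 [ 595.2 -105.4  118.2]
t -90 220 [590.7 -74.8 117.6]
t -60 216 [586.1 -44.9 116.9]
t -30 201 [583.  -16.2 116.6]
```

View pics/out.png

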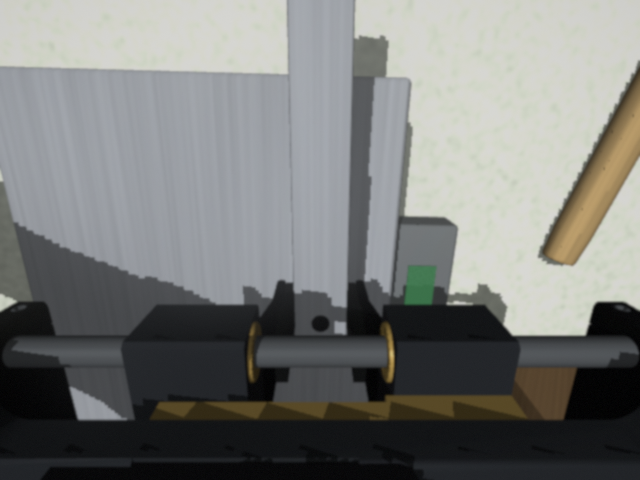

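Wrist picture: the bar (x 290–355 px, hole at (320,323)) is held clear of the bin, over the edge of the scale plate. It sags less than 1°. Next I move over the plate and descend.

```bash
python3 -m jog '-.015 -.01 0 0 0 0;-.03 -.018 0 0 0 0;-.035 -.02 0 0 0 0;-.035 -.02 0 0 0 0;-.035 -.02 0 0 0 0;-.035 -.02 0 0 0 0;-.03 -.018 0 0 0 0;-.02 -.012 0 0 0 0;-.01 -.007 0 0 0 0;0 0 0 0 0 0;0 0 0 0 0 0' && python3 -m jog '0 0 .01 0 0 0;0 0 .016 0 0 0;0 0 .018 0 0 0;0 0 .018 0 0 0;0 0 .014 0 0 0;0 0 .008 0 0 0;0 0 .004 0 0 0;0 0 0 0 0 0;0 0 0 0 0 0' && python3 -c "
from h import *
plan([552,-323,62],1,7.5)"
```

```text
time_s: 7.35
tcp_pos: [553.4, -322.8, 109.4]
tool_rot: [-0.0, 0.655, 0.755, 0.0]
contact_force: [0.1, -0.4, -2.1]
width: 0.29
gripper_force: 55.0
time_s: 8.1
tcp_pos: [553.1, -323.9, 65.6]
tool_rot: [0.0, 0.656, 0.755, 0.0]
contact_force: [1.2, -0.5, -1.4]
width: 0.291
gripper_force: 55.0
t 8.1 tcp [ 553.1 -323.9   65.6] mm/row 3.9 deg/row 0.57
row [ 0.0021 -0.002   0.0072] [0.0001 0.0001 0.0032] x 1
```

Now I ease down and watch the force.

```bash
python3 -m jog '0 0 .002 0 0 0;0 0 .002 0 0 0;0 0 .002 0 0 0;0 0 0 0 0 0;0 0 0 0 0 0' && python3 -m jog '0 0 .001 0 0 0;0 0 .001 0 0 0;0 0 0 0 0 0;0 0 0 0 0 0'
```

```text
time_s: 8.52
tcp_pos: [553.0, -323.7, 62.5]
tool_rot: [-0.0, 0.656, 0.755, 0.0]
contact_force: [0.1, 0.3, -1.6]
width: 0.289
gripper_force: 55.0
time_s: 8.85
tcp_pos: [553.0, -323.7, 61.5]
tool_rot: [-0.0, 0.656, 0.755, 0.0]
contact_force: [-0.2, -0.5, -2.1]
width: 0.288
gripper_force: 55.0
```

```bash
python3 -m jog '0 0 0 0 0 0;0 0 0 0 0 0;0 0 0 0 0 0' - 4 && python3 -m jog '0 0 0 0 0 0;0 0 0 0 0 0;0 0 0 0 0 0;0 0 0 0 0 0;0 0 0 0 0 0;0 0 0 0 0 0' 0.5 && python3 -m jog '0 0 -.01 0 0 0;0 0 -.03 0 0 0;0 0 -.05 0 0 0;0 0 -.05 0 0 0;0 0 -.05 0 0 0;0 0 -.05 0 0 0;0 0 -.02 0 0 0;0 0 0 0 0 0;0 0 0 0 0 0;0 0 0 0 0 0'
python3 - <<'E'
from h import *
from station import cams
c=cams.read_camera('wrist');X=cloud(c)
cv2.imwrite('pics/end.png',c['image'][:,:,::-1])
m=((X[...,2]>65)&(X[...,2]<72)).astype(np.uint8)
N,l,st,_=cv2.connectedComponentsWithStats(m,connectivity=4)
for i in np.argsort(-st[1:,4])[:2]+1:
    p=X[l==i];print(len(p),rect(p),np.polyfit(p[:,1],p[:,2],1),p[:,2].mean())
c=cams.read_camera('top');cv2.imwrite('pics/end2.png',c['image'][:,:,::-1]);X=cloud(c)
m=(X[...,2]>42)&(X[...,2]<47)&(abs(X[...,0]-473)<30)&(X[...,1]>60)&(X[...,1]<150)
print('tube',rect(X[m]))
E
```

```text
time_s: 9.1
tcp_pos: [553.1, -323.7, 61.6]
tool_rot: [-0.0, 0.656, 0.755, 0.0]
contact_force: [-0.3, -0.4, -0.8]
width: 0.298
gripper_force: 4.0
time_s: 9.6
tcp_pos: [553.1, -323.7, 61.5]
tool_rot: [0.0, 0.656, 0.755, 0.0]
contact_force: [0.2, 0.4, -0.1]
width: 0.497
gripper_force: 0.0
time_s: 10.43
tcp_pos: [552.1, -323.0, 189.7]
tool_rot: [-0.002, 0.655, 0.755, -0.0]
contact_force: [-0.2, 0.9, -0.3]
width: 0.501
gripper_force: 0.0
8628 ((542.7369384765625, -250.0352783203125), (26.05927276611328, 189.2579803466797), 8.083415985107422) [1.28413615e-03 6.85814993e+01] 68.27337776108442
613 ((799.2283935546875, -334.02191162109375), (102.5743179321289, 26.740272521972656), 85.47309875488281) [1.81379693e-02 7.40423721e+01] 68.21014410812863
tube ((473.2439270019531, 104.32351684570312), (14.278583526611328, 84.94315338134766), 8.902256965637207)
```

View pics/end2.png

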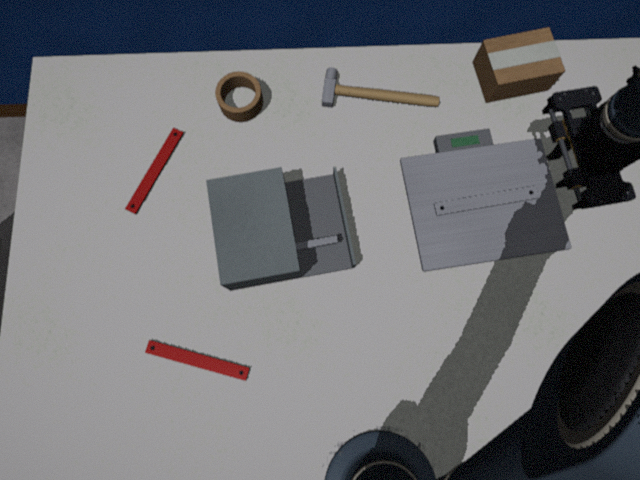

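The top view shows the bar flat on the middle of the plate (holes at (442,208) and (531,193)). The gripper is clear and the tube at (320,241) hasn't moved.

```bash
python3 -c "
from station import arm
print(arm.hand_in())"
```

```text
the job is handed in; nothing more can be done
None
```

The bar was drawn out through its slot and now lies flat and released near the middle of the scale plate, the tube hasn't moved, and the job is handed in (no verdict was returned).

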